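# Flip the jig's hinged plate shut and hold a guide rod through both bushings

### The arm

A 6-joint arm with a two-finger parallel gripper is mounted at the origin on the work surface. World frame = base frame: x ahead of the robot, y to its left, z up, the work surface at z = 0. Lengths are in m, angles in rad, forces in N, time in s.
With the tool pointing down it reaches from about 0.375 to 0.825 m from the base axis. Payload 5.5 kg.
Tool frame: the origin (TCP) lies midway between the tips of the shut fingers; the grasp point (between the pads) lies 19 mm behind it; z points along the fingers, y is the line along which they close (so a half turn about z gives the same grasp; the last joint's range is limited). The gripper opens to 85 mm and grips with 20 to 120 N. Pads are 22 mm wide; open, the fingers measure 114 mm over their backs; the gripper's body (76 mm by 85 mm) begins 54 mm behind the grasp point. The pads swing forward as they close: fully open they stand 13 mm farther back than shut.
Start: joints at [-1.144, 0.314, -0.047, 1.21, 0, 1.571], TCP at [0.248, -0.546, 0.231] pointing down, gripper open.
Joint ranges: [-2.67, 2.67], [-0.69, 1.73], [-1.03, 1.25], [-2.08, 2.16], [-1.42, 1.45], [-3.14, 3.14]. Speed limits (rad/s): [2.39, 2.39, 3.01, 3.14, 3.14, 3.14].

### API

Orientations are given as a rotation vector (axis times angle).
In Python, from workcell import arm gives the robot as it stands.
- The arm moves only by the tool servo_tool, never from a script. Its argument "targets" is a list of rows, each a list of 7 numbers: the shift along the tool's x, y, z as a fraction of full scale, then the turn, a rotation vector about the tool's x, y, z as a fraction of full scale, then the closure, from 0 (fully open) to 1 (shut). In form: [[x, y, z, wx, wy, wz, gripper], ...]. A call has 1 to 8 rows; each row is the pose to reach, as a shift and turn from the pose commanded when the call began, along the tool's axes at that moment; what a row does not reach only later rows make up. Full scale, the value 1, is 0.25 m for a shift and 30 degrees for a turn. A row lasts 1/8 s, in which the tool goes at most 62.5 mm and 10.7 degrees, less where a joint would pass 70% of its speed; a pose out of reach is approached as far as the arm can. A call with a number of a shift or a turn outside -1 to 1 is refused whole. A call with a gripper value outside its range is refused whole. The fingers move at their own pace and stop on an object; "newtons" is the grip in N (left out, the last holds). Time passes only in rows, so rows that repeat a pose let the fingers close. It gives the time, the measured TCP pose, the force, the opening and the grip force at its end, in the units of the state.
- arm.get_state(): the state, without advancing time (a new reading comes with each control period).
- arm.read_camera(name): name is "side" or "top" or "wrist"; returns a dict with "image" (384x512x3 uint8, blue, green, red), "mtx" (3x3 intrinsics, pixels), "extrinsics" (4x4, takes a point from world to camera coordinates). Camera axes: x right, y up, looking along -z (the intrinsics and any distortion apply to the point x, -y, -z); pixel columns grow to the right and rows downward; lengths in m; the calibration is good to about 2 mm. The wrist camera is an equidistant fisheye: a pixel r from the principal point sees the ray r / f radians off the axis. A picture is of the moment at which its call begins. There is no depth.
- arm.job_done(): hands the job in; it is judged then, once.
Trained networks look in the newest picture that a camera, given by its name, has taken for a name from the list of things; names that differ only in an ending like _2 or _b are one class to them, and where a whole thing is asked for, a point or a joint stands for the part that bears it (a point fixed in the world has none). Each returns a list of dicts, best first, with "p" (0 to 1); they miss things now and then, are a little off and sometimes report something else, mostly with a low value. They report only what shows in the picture. A call takes as long as a camera call. They do not tell look-alikes from the thing itself.
- arm.spot_in(name, camera): "point" ([column, row] in pixels, amid what is visible of it).
- arm.masks_of(name, camera): "pixels" (384x512 bool, what is visible of it) and "point" ([column, row] in pixels, amid what is visible of it).
- arm.mark_of(name, camera): "point" ([column, row] in pixels: a listed point, or the origin of a listed thing).
The state is a dict: "time": time; "joint_positions": joint angles; "joint_velocities": joint speeds; "tau": joint torques, N m; "tcp_pos": TCP position; "tcp_rot": TCP orientation; "ft_force": force on the tool from outside, world axes, zero at the start; "wrist_torque": the same for the moment, N m; "gripper_width": finger opening in m; "gripper_force": force on a finger pad.
Only numpy, scipy, OpenCV 4.12 (cv2) and the standard library are available. Lean on these libraries where they do the work, as an engineer would, in place of code of your own. Each camera call takes 0.05 s, during which the arm holds its last target. There are 200 camera calls.

### The job

The hinged top plate of the small pressing jig is swung back: flip it over so that it lies fully shut on its two posts. Then take the guide rod, the tallest of the three rods standing in the wooden block, thread it from above through the brass bushing in the plate and on through the bushing in the arm below, and finish while still holding it there in the gripper, with its tip showing clearly below the lower bushing but clear of the jig's base. Leave the other two rods, the loupe and the jar where they are.

Things in the scene. Friction and masses are not known exactly. Their poses are not given: they have to be found in the camera images.
- jig: Fixed pressing jig. Origin: base's underside, straight below the bushings' vertical axis; z up, +y from that axis to the hinge. Dark base plate 90 mm (x), y -56 to 80, 10 high; aluminium column and lugs at y 46 to 67, 70 wide (x), 97 high, carry the hinge; a fixed arm 36 wide at z 42 to 52 holds the lower bushing; two 8 mm rest posts 80 high at x +-20, y -34 (mm).
- leaf (a joint): Angle of the hinged top plate (rad): 0 shut, level on the posts; 1.57 upright; starts swung back over the +y side at 1.9 to 2.6 (stop 2.65). Stiff hinge: the plate stays where it is left and takes 1 to 4 N at its free edge to turn; closed fingers can push it. Aluminium, 50 mm wide, 10 thick, free edge 95 mm from the hinge axis; shut it lies at z 80 to 90 mm.
- hinge (a point): Middle of the plate's hinge axis, at x = 0, y = +55, z = 85 mm of the jig; the axis runs along the jig's x.
- leaf_edge (a point): Middle of the hinged plate's free edge (half-way through its 10 mm thickness), 95 mm from the hinge axis; moves with the plate. When the plate is shut it lies at x = 0, y = -40, z = 85 mm of the jig.
- upper_bush (a point): Mouth centre of the brass bushing in the hinged plate, 55 mm from the hinge axis; moves with the plate. Outer diameter 22, bore 12 right through, 14 long, 4 mm proud of the plate's upper face (when shut). Shut, the mouth is 94 mm above the bench, straight above the lower bushing; its underside is at 80 mm.
- lower_bush (a point): Centre of the mouth (upper end) of the brass bushing in the jig's fixed arm, 54 mm above the bench. Outer diameter 22 mm, bore 12 mm through, 14 mm long: its underside is 40 mm above the bench, 30 mm above the top of the jig's base.
- rod_head (a point): Centre of the guide rod's thick head, where to grip it. Steel, 125 mm long, about 105 g: head 16 mm diameter, 30 long; below it a shank of 10 mm diameter, 95 long, with a tapered nose (6 mm wide at the end, 6 long). Stands upright in one of the block's holes, 87 mm showing. z runs from tip to head; the tip is 110 mm below this point.
- rod_tip (a point): Centre of the guide rod's lower end; z as for the head.
- block: Wooden block fixed to the bench, 140 x 50 x 50 mm (x, y, z), origin at the centre of its underside, with three upright holes of 11 mm diameter, 38 mm deep, at x = -45, 0, +45 mm along its length. The three rods stand in them in any order.
- punch_a_head (a point): Centre of the head of another steel rod in the block, 90 mm long (10 mm shank, head 16 mm diameter, 20 mm long); standing, its top is 102 mm above the bench. To be left alone.
- punch_b_head (a point): Centre of the head of the shortest steel rod in the block, 72 mm long, same shank and head; standing, its top is 84 mm above the bench. To be left alone.
- loupe_mid (a point): Centre of a loose black eye loupe, 38 mm diameter, 34 mm high, on the bench. To be left alone.
- jar_mid (a point): Centre of a loose glass jar with a black cap, 52 mm diameter, 55 mm high, on the bench. To be left alone.
Not all that is in view belongs to the job. Leave any blue or green look-alike of the part that bears rod_head alone.

How it is judged:
By the outcome, as a careful person would: the job done as asked, in the order asked, and still so for the second after the job is handed in, while the arm keeps its last pose, push and grip.
It also fails if it takes over 69 s, if anything falls off the work surface, if the arm or the gripper's body presses on something with over 40 N, if the wrist force passes 120 N, or if a joint passes its speed limit or range.

## Working session

There is one attempt and no reset: what is moved stays moved. The work goes in short steps, Python scripts to look and compute and a tool call to move; the robot and the scene stay as the last step left them, time stands still between calls to the robot, and variables do not carry over. Pictures are saved under pics/ and viewed, at most 12 in all, crops included, and the job is handed in when it is done.

Besides the shell and the picture viewer there is one more tool, called as name(argument=value, ...), one argument or row to a line, values as JSON. servo_tool: Moves the arm, as the interface text tells. Shift numbers are shares of 0.25 m and turn numbers shares of 30 degrees, none past 1 either way. Its arguments: {"type":"object","properties":{"targets":{"type":"array"},"newtons":{"type":"number"}},"required":["targets"]}

```bash
mkdir -p pics; ls; cat > h.py <<'E'
import numpy as np, cv2
from scipy.spatial.transform import Rotation as R
from scipy.optimize import least_squares
from workcell import arm
def ray(c,px,wrist=False):
    K=np.array(c["mtx"]);E=np.array(c["extrinsics"])
    x=(px[0]-K[0,2])/K[0,0];y=(px[1]-K[1,2])/K[1,1]
    if wrist:
        r=np.hypot(x,y);s=np.sin(r)/max(r,1e-9);d=np.array([x*s,-y*s,-np.cos(r)])
    else: d=np.array([x,-y,-1.])
    d=E[:3,:3].T@d; return -E[:3,:3].T@E[:3,3], d/np.linalg.norm(d)
def proj(c,P,wrist=False):
    K=np.array(c["mtx"]);E=np.array(c["extrinsics"]);p=E[:3,:3]@P+E[:3,3];x,y,z=p[0],-p[1],-p[2]
    if wrist:
        r=np.hypot(x,y);t=np.arctan2(r,z);x,y=x/r*t,y/r*t
    else: x,y=x/z,y/z
    return np.array([K[0,0]*x+K[0,2],K[1,1]*y+K[1,2]])
def tri(rays):
    A=0;b=0
    for o,d in rays:
        M=np.eye(3)-np.outer(d,d);A=A+M;b=b+M@o
    P=np.linalg.solve(A,b);return P,[np.linalg.norm(np.cross(P-o,d)) for o,d in rays]
def onz(r,z): return r[0]+r[1]*(z-r[0][2])/r[1][2]
E
python3 - <<'E'
from h import *
np.set_printoptions(precision=4,suppress=True)
C={n:arm.read_camera(n) for n in("side","top","wrist")}
im=np.hstack([C["side"]["image"],C["top"]["image"]]);cv2.imwrite("pics/a.png",C["side"]["image"]);cv2.imwrite("pics/b.png",C["top"]["image"])
names=["jig","hinge","leaf_edge","upper_bush","lower_bush","rod_head","rod_tip","block","punch_a_head","punch_b_head","loupe_mid","jar_mid"]
for n in names:
    row=[]
    for k in C:
        m=arm.mark_of(n,k)
        row.append([(np.round(x["point"]).astype(int).tolist(),round(x["p"],2)) for x in m[:3]])
    print(n,row)
    if row[0] and row[1]:
        P,e=tri([ray(C["side"],arm.mark_of(n,"side")[0]["point"]),ray(C["top"],arm.mark_of(n,"top")[0]["point"])]);print("   ",P,np.array(e))
print({k:v for k,v in arm.get_state().items() if k in("time","tcp_pos","tcp_rot","gripper_width")})
E
```

```text
pics
jig [[([229, 203], 0.95)], [([209, 223], 0.84), ([156, 234], 0.16)], []]
    [0.5033 0.1055 0.0154] [0.0004 0.0004]
hinge [[([216, 172], 0.66)], [([176, 228], 0.84)], []]
    [0.4848 0.1678 0.0809] [0.0013 0.0013]
leaf_edge [[([204, 140], 0.78)], [([136, 235], 0.67)], []]
    [0.4686 0.2299 0.1524] [0.0008 0.0008]
upper_bush [[([209, 152], 0.55)], [([154, 233], 0.79), ([329, 207], 0.28)], []]
    [0.474  0.201  0.1303] [0.0008 0.0008]
lower_bush [[([230, 186], 0.9)], [([202, 222], 0.93)], []]
    [0.5049 0.1125 0.0627] [0.0031 0.0031]
rod_head [[([223, 224], 0.74), ([287, 213], 0.71), ([193, 234], 0.58)], [([299, 176], 0.67), ([390, 221], 0.6), ([298, 248], 0.52)], []]
    [ 0.5186 -0.1026  0.1216] [0.076 0.076]
rod_tip [[([291, 246], 0.81), ([278, 315], 0.71), ([199, 278], 0.6)], [([295, 250], 0.63), ([369, 222], 0.42)], []]
    [ 0.5122 -0.126   0.0456] [0.0764 0.0764]
block [[([257, 284], 0.91)], [([334, 225], 0.76), ([349, 248], 0.5)], []]
    [ 0.4957 -0.1952 -0.0017] [0.0049 0.0049]
punch_a_head [[([273, 240], 0.57), ([227, 188], 0.27)], [([330, 208], 0.58)], []]
    [ 0.5316 -0.1742  0.094 ] [0.0016 0.0016]
punch_b_head [[([241, 269], 0.63)], [([349, 250], 0.39), ([342, 229], 0.29)], []]
    [ 0.4463 -0.2149  0.0748] [0.006 0.006]
loupe_mid [[([322, 213], 0.71)], [([328, 207], 0.53), ([266, 136], 0.46)], []]
    [ 0.579  -0.1812  0.1508] [0.0552 0.0552]
jar_mid [[([375, 278], 0.71)], [([375, 141], 0.71)], []]
    [ 0.706  -0.2942  0.0395] [0.0073 0.0073]
{'time': 3.15, 'tcp_pos': array([ 0.2484, -0.5462,  0.2313]), 'tcp_rot': array([3.0703, 0.6653, 0.    ]), 'gripper_width': 0.08513807377692523}
```

View pictures.

View pics/a.png

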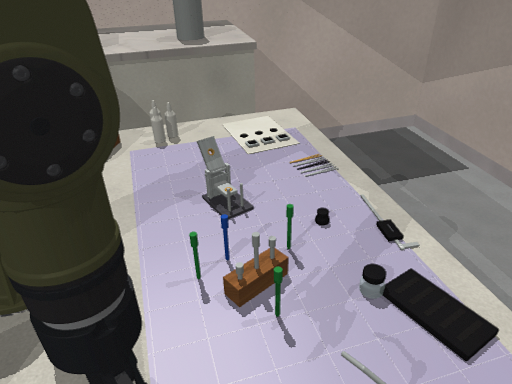

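View pics/b.png

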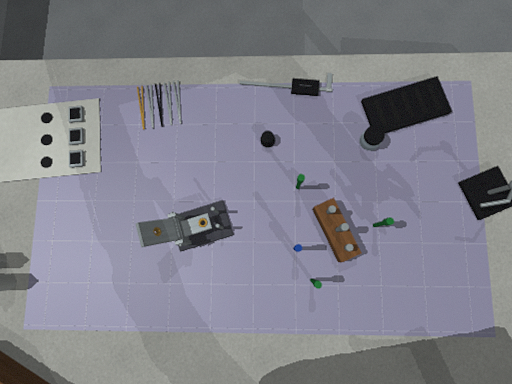

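servo_tool(
  targets=[
    [0.76,-0.76,-0.12,0,0,0,1],
    [0.76,-0.76,-0.12,0,0,0,1],
    [0.76,-0.76,-0.12,0,0,0,1],
    [0.76,-0.76,-0.12,0,0,0,1],
    [0.76,-0.76,-0.12,0,0,0,1],
  ],
)

```text
time: 3.78
tcp_pos: [0.3434, -0.2919, 0.2621]
tcp_rot: [3.069, 0.67, 0.002]
ft_force: [0.5, -1.9, -0.3]
gripper_width: 0.0001
gripper_force: 0.0
```

```bash
python3 - <<'E'
from h import *
np.set_printoptions(precision=4,suppress=True)
C={n:arm.read_camera(n) for n in("side","top","wrist")}
cv2.imwrite("pics/w1.png",C["wrist"]["image"])
for n,s,t in[("g1",(290,207),(301,177)),("g2",(278,268),(390,221)),("g3",(193,235),(316,284)),("blue",(224,216),(298,248)),("mid",(256,236),(344,227)),("pa",(273,240),(332,209)),("pb",(240,269),(349,248))]:
    P,e=tri([ray(C["side"],s),ray(C["top"],t)]);print(n,P,e[0])
for n in["leaf_edge","upper_bush","lower_bush","rod_head","block","hinge"]:
    print(n,[(np.round(x["point"],1),round(x["p"],2)) for x in arm.mark_of(n,"wrist")[:4]])
s=arm.get_state();print(s["time"],s["tcp_pos"],s["tcp_rot"],np.array(C["wrist"]["mtx"]),np.array(C["wrist"]["extrinsics"]))
E
```

```text
g1 [ 0.5953 -0.1088  0.122 ] 0.0010224264402812315
g2 [ 0.5017 -0.2899  0.1281] 0.001696579582112378
g3 [ 0.3725 -0.1364  0.1203] 0.0009464093069750358
blue [ 0.4456 -0.1004  0.1262] 0.00167712050946079
mid [ 0.4889 -0.1948  0.1324] 0.0018705101179531058
pa [ 0.5305 -0.1771  0.0972] 0.002184753794729678
pb [ 0.4475 -0.2153  0.0743] 0.0023643632272241843
leaf_edge [(array([239.5,  29.2]), 0.45)]
upper_bush []
lower_bush []
rod_head [(array([322.1,  33.9]), 0.82), (array([225.2,   4.8]), 0.8), (array([128.7,  18.7]), 0.7), (array([135. ,  93.7]), 0.63)]
block [(array([238.3,  26.5]), 0.58)]
hinge []
4.225 [ 0.3423 -0.2953  0.261 ] [-3.0705 -0.663   0.0007] [[297.3186   0.     257.5943]
 [  0.     297.3186 190.9676]
 [  0.       0.       1.    ]] [[ 0.4162 -0.9093  0.0003 -0.4094]
 [ 0.8645  0.3955 -0.3102 -0.131 ]
 [ 0.2819  0.1293  0.9507 -0.4678]
 [ 0.      0.      0.      1.    ]]
```

View pics/w1.png

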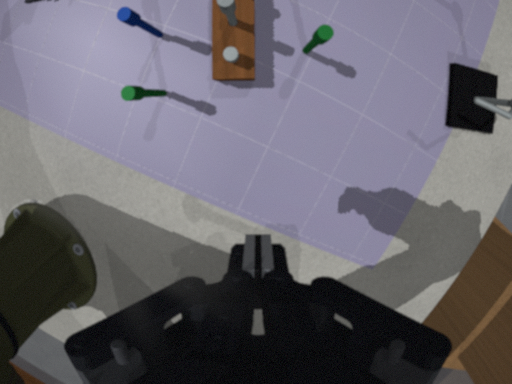

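servo_tool(
  targets=[
    [0.8,-0.93,0,0,0,0,1],
    [0.8,-0.93,0,0,0,0,1],
    [0.8,-0.93,0,0,0,0,1],
    [0.8,-0.93,0,0,0,0,1],
    [0.8,-0.93,0,0,0,0,1],
    [0.8,-0.93,0,0,0,0,1],
  ],
)

```text
time: 4.97
tcp_pos: [0.4293, 0.0026, 0.2611]
tcp_rot: [-3.068, -0.674, -0.0]
ft_force: [0.4, 0.1, -0.4]
gripper_width: 0.0002
gripper_force: 0.0
```

```bash
python3 - <<'E'
from h import *
np.set_printoptions(precision=4,suppress=True)
C=arm.read_camera("wrist");T={n:arm.read_camera(n) for n in("top","side")}
cv2.imwrite("pics/w2.png",C["image"])
for n in["leaf_edge","upper_bush","lower_bush","hinge","jig"]:
    m=arm.mark_of(n,"wrist"); 
    print(n,[(np.round(x["point"],1),round(x["p"],2)) for x in m[:3]])
    if m:
        rr=[ray(C,m[0]["point"],True)]
        for k in T:
            q=arm.mark_of(n,k)
            if q: rr.append(ray(T[k],q[0]["point"]))
        print("  ",*tri(rr))
s=arm.get_state();print(s["time"],s["tcp_pos"],s["ft_force"])
E
```

```text
leaf_edge []
upper_bush [(array([94.6, 62.6]), 0.81)]
   [0.4759 0.2037 0.1252] [np.float64(0.0021798387367533193), np.float64(0.0021798387367532135)]
lower_bush [(array([193.5,  70.4]), 0.75), (array([500.6,  85.5]), 0.51)]
   [0.5045 0.1181 0.0479] [np.float64(0.004100679248178949), np.float64(0.004100679248178779)]
hinge []
jig [(array([206.8,  74. ]), 0.92)]
   [0.5026 0.1104 0.0056] [np.float64(4.008474099872678e-05), np.float64(4.0084740998756154e-05)]
5.675 [ 0.4285 -0.0004  0.2613] [ 0.0978 -0.5326 -0.3528]
```

View pics/w2.png

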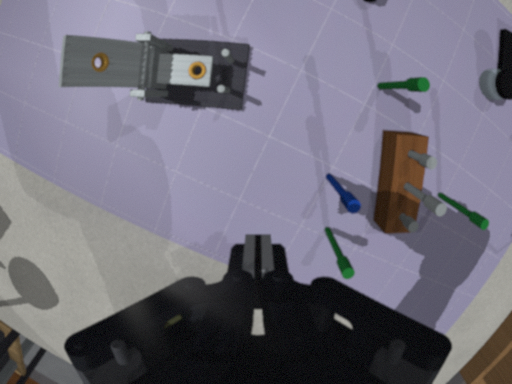

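servo_tool(
  targets=[
    [0.54,-0.92,0,0,0,0,1],
    [0.54,-0.92,0,0,0,0,1],
    [0.54,-0.92,0,0,0,0,1],
    [0.54,-0.92,0,0,0,0,1],
    [0.54,-0.92,0,0,0,0,1],
    [0.54,-0.92,0.2,0,0,0,1],
    [0.54,-0.92,0.5,0,0,0,1],
    [0.54,-0.92,0.5,0,0,0,1],
  ],
)

```text
time: 6.68
tcp_pos: [0.467, 0.2497, 0.1376]
tcp_rot: [-3.017, -0.717, 0.006]
ft_force: [-15.7, 29.4, 30.4]
gripper_width: 0.0001
gripper_force: 21.4
```

servo_tool(
  targets=[
    [0,-0.06,-0.2,0,0,0,1],
    [0,-0.06,-0.4,0,0,0,1],
    [0,-0.06,-0.4,0,0,0,1],
  ],
)

```text
time: 7.05
tcp_pos: [0.467, 0.2486, 0.2409]
tcp_rot: [-3.027, -0.729, -0.0]
ft_force: [0.0, -0.1, -1.0]
gripper_width: -0.0
gripper_force: 0.0
```

```bash
python3 - <<'E'
from h import *
np.set_printoptions(precision=4,suppress=True)
T={n:arm.read_camera(n) for n in("side","top","wrist")}
a=cv2.resize(T["side"]["image"][100:240,140:300],None,fx=2.5,fy=2.5)
b=cv2.resize(T["top"]["image"][170:280,100:260],None,fx=2.5,fy=2.5)
w=T["wrist"]["image"][0:300,60:440]
o=np.zeros((625,800,3),np.uint8);o[:350,:400]=a;o[350:625,:400]=b;o[:300,400:780]=w
cv2.imwrite("pics/c3.png",o[:600])
for n in["leaf_edge","upper_bush","hinge"]:
    q={k:[(np.round(x["point"],1),round(x["p"],2)) for x in arm.mark_of(n,k)[:2]] for k in T};print(n,q)
s=arm.get_state();print(s["time"],s["tcp_pos"],s["tcp_rot"],s["ft_force"],s["joint_positions"])
E
```

```text
leaf_edge {'side': [(array([203.3, 140.1]), 0.69), (array([203.1, 155.2]), 0.35)], 'top': [(array([134.4, 239.7]), 0.97)], 'wrist': [(array([274.8, 201.2]), 0.9)]}
upper_bush {'side': [(array([205.2, 154.4]), 0.98), (array([373.5, 281.5]), 0.29)], 'top': [(array([150.8, 235.9]), 0.85), (array([207.5, 223.8]), 0.72)], 'wrist': [(array([298.3, 194.2]), 0.85)]}
hinge {'side': [(array([217.2, 171.4]), 0.8)], 'top': [(array([176. , 228.9]), 0.74), (array([265.7, 136.8]), 0.47)], 'wrist': [(array([337.2, 195.2]), 0.7), (array([502.3, 111.2]), 0.43)]}
7.65 [0.4646 0.2481 0.2363] [-3.0276 -0.7313  0.0119] [-1.2907  0.1607 -0.357 ] [ 0.473   0.1745 -0.215   1.1824  0.0279  3.1406]
```

View pics/c3.png

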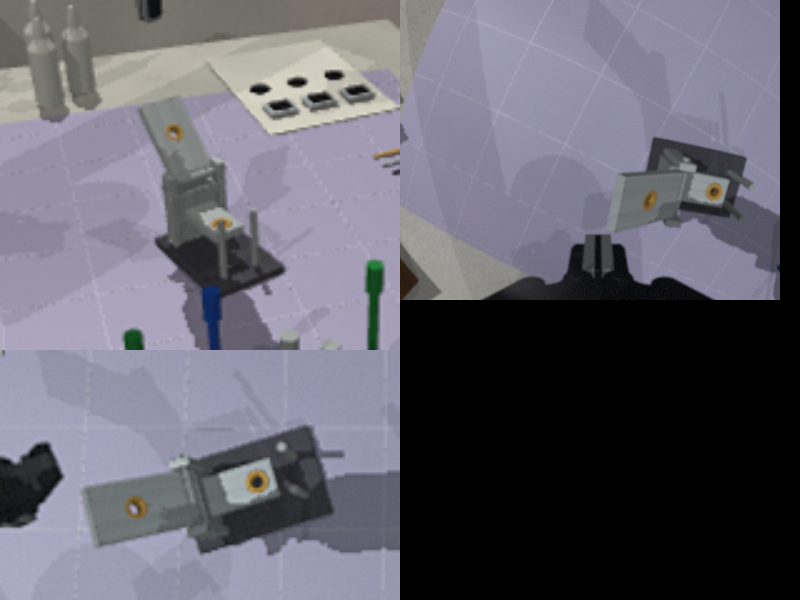

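servo_tool(
  targets=[
    [0.02,-0.1,0,0,0,-0.33,1],
    [0.02,-0.1,0,0,0,-0.66,1],
    [0.02,-0.1,0,0,0,-1,1],
    [0.02,-0.1,0,0,0,-1,1],
  ],
)

```text
time: 8.15
tcp_pos: [0.4577, 0.2728, 0.2372]
tcp_rot: [-2.736, -1.487, -0.0]
ft_force: [0.2, 0.2, -0.0]
gripper_width: 0.0001
gripper_force: 0.0
```

servo_tool(
  targets=[
    [0,0,0,0,0,-0.33,1],
    [0,0,0,0,0,-0.66,1],
    [0,0,0,0,0,-1,1],
    [0,0,0,0,0,-1,1],
  ],
)

```text
time: 8.65
tcp_pos: [0.4578, 0.2726, 0.2373]
tcp_rot: [-2.261, -2.142, -0.011]
ft_force: [0.2, -0.3, 0.8]
gripper_width: -0.0002
gripper_force: 0.0
```

servo_tool(
  targets=[
    [0,0,0,0,0,-0.33,1],
    [0,0,0,0,0,-0.6,1],
    [0,0,0,0,0,-0.74,1],
    [0,0,0,0,0,-0.74,1],
  ],
)

```text
time: 9.15
tcp_pos: [0.4578, 0.2727, 0.2373]
tcp_rot: [-1.808, -2.538, -0.019]
ft_force: [-0.4, 0.5, -0.2]
gripper_width: -0.0001
gripper_force: 0.0
```

```bash
python3 - <<'E'
from h import *
np.set_printoptions(precision=4,suppress=True)
s=arm.get_state();M=R.from_rotvec(s["tcp_rot"]).as_matrix();print(s["time"],s["tcp_pos"],M,s["joint_positions"])
T={n:arm.read_camera(n) for n in("side","top")}
for n,a,b in[("edge",(203.3,140.1),(134.4,239.7)),("ub",(205.2,154.4),(150.8,235.9)),("hinge",(217.2,171.4),(176,228.9))]: print(n,*tri([ray(T["side"],a),ray(T["top"],b)]))
E
```

```text
9.15 [0.4578 0.2727 0.2373] [[-0.3264  0.9451 -0.0132]
 [ 0.9448  0.3266  0.0247]
 [ 0.0276 -0.0044 -0.9996]] [ 0.5198  0.1839 -0.2012  1.1849  0.028   1.758 ]
edge [0.4628 0.2329 0.1527] [np.float64(0.0045942914493865995), np.float64(0.004594291449386445)]
ub [0.4667 0.2122 0.1178] [np.float64(0.0009067666786736499), np.float64(0.0009067666786735743)]
hinge [0.4863 0.1673 0.0835] [np.float64(0.0014621535739447742), np.float64(0.0014621535739447566)]
```

servo_tool(
  targets=[
    [0,0,0.25,0,0,0,1],
    [0,0,0.45,0,0,0,1],
    [-0.07,0,0.45,0,0,0,1],
    [-0.13,0,0.43,0,0,0,1],
    [-0.23,0,0.39,0,0,0,1],
    [-0.32,0,0.35,0,0,0,1],
    [-0.39,0,0.33,0,0,0,1],
    [-0.47,0,0.32,0,0,0,1],
  ],
)

```text
time: 10.25
tcp_pos: [0.4973, 0.1632, 0.1563]
tcp_rot: [-1.804, -2.543, -0.024]
ft_force: [-0.1, 0.9, -1.7]
gripper_width: 0.0001
gripper_force: 0.6
```

servo_tool(
  targets=[
    [-0.05,-0.01,0,0,0,0,1],
    [-0.09,-0.02,0,0,0,0,1],
    [-0.17,-0.03,0.025,0,0,0,1],
    [-0.24,-0.03,0.09,0,0,0,1],
    [-0.29,-0.03,0.17,0,0,0,1],
    [-0.32,-0.03,0.23,0,0,0,1],
    [-0.32,-0.03,0.26,0,0,0,1],
    [-0.32,-0.03,0.27,0,0,0,1],
  ],
)

```text
time: 11.25
tcp_pos: [0.5144, 0.086, 0.0888]
tcp_rot: [-1.805, -2.545, -0.017]
ft_force: [-19.1, -8.9, 59.9]
gripper_width: 0.0002
gripper_force: 30.2
```

servo_tool(
  targets=[
    [0,0,-0.25,0,0,0.33,1],
    [0,0,-0.5,0,0,0.66,1],
    [0,0,-0.66,0,0,1,1],
    [0,0,-0.66,0,0,1,1],
  ],
)

```text
time: 11.75
tcp_pos: [0.5186, 0.0839, 0.2528]
tcp_rot: [-2.4, -1.99, -0.017]
ft_force: [0.4, -1.0, -1.1]
gripper_width: 0.0001
gripper_force: 0.0
```

servo_tool(
  targets=[
    [0,0,0,0,0,0.33,0.5],
    [0,0,0,0,0,0.66,0.5],
    [0,0,0,0,0,1,0.5],
    [0,0,0,0,0,1,0.5],
  ],
)

```text
time: 12.25
tcp_pos: [0.5157, 0.0835, 0.2479]
tcp_rot: [-2.827, -1.304, 0.006]
ft_force: [-0.1, 1.1, 0.7]
gripper_width: 0.0426
gripper_force: 0.0
```

servo_tool(
  targets=[
    [0,0,0,0,0,0.33,0.5],
    [0,0,0,0,0,0.66,0.5],
    [0,0,0,0,0,0.81,0.5],
    [0,0,0,0,0,0.81,0.5],
  ],
)

```text
time: 12.75
tcp_pos: [0.516, 0.0836, 0.2486]
tcp_rot: [-3.039, -0.682, 0.013]
ft_force: [0.3, 0.3, 0.2]
gripper_width: 0.0427
gripper_force: 0.0
```

```bash
python3 - <<'E'
from h import *
np.set_printoptions(precision=4,suppress=True)
s=arm.get_state();M=R.from_rotvec(s["tcp_rot"]).as_matrix();print(s["time"],s["tcp_pos"],M,s["joint_positions"])
T={n:arm.read_camera(n) for n in("side","top","wrist")}
for n in["leaf_edge","upper_bush","hinge"]:
    q={k:[(np.round(x["point"],1),round(x["p"],2)) for x in arm.mark_of(n,k)[:2]] for k in T};print(n,q)
    rr=[ray(T[k],q[k][0][0],k=="wrist") for k in T if q[k]]
    if len(rr)>1: print(*tri(rr))
a=cv2.resize(T["side"]["image"][130:230,170:270],None,fx=4,fy=4)
w=T["wrist"]["image"]
o=np.zeros((384,800,3),np.uint8);o[:,:400]=a[:384];o[:,400:800]=w[:,56:456]
cv2.imwrite("pics/c4.png",o); np.savez("jig1",im=w,K=T["wrist"]["mtx"],E=T["wrist"]["extrinsics"])
E
```

```text
12.75 [0.516  0.0836 0.2486] [[ 0.904   0.4272 -0.0142]
 [ 0.4274 -0.9037  0.0245]
 [-0.0024 -0.0282 -0.9996]] [ 0.1439  0.1706 -0.1916  1.2192  0.0263  2.8437]
leaf_edge {'side': [(array([233.4, 186.2]), 0.87)], 'top': [(array([215. , 214.3]), 0.94)], 'wrist': [(array([267.5, 173.8]), 0.82)]}
[0.5152 0.0792 0.0827] [np.float64(0.0036431096134398643), np.float64(0.0030179057580967967), np.float64(0.0024485262406943706)]
upper_bush {'side': [(array([227.6, 178.3]), 0.66)], 'top': [(array([202. , 219.2]), 0.97)], 'wrist': [(array([227.3, 172.4]), 0.91), (array([407.4,  68.2]), 0.71)]}
[0.504  0.1126 0.0893] [np.float64(0.0005629030917707987), np.float64(0.004469423056909605), np.float64(0.004938062107480441)]
hinge {'side': [(array([218.3, 175.5]), 0.89)], 'top': [(array([175.2, 228.3]), 0.79)], 'wrist': [(array([179. , 164.9]), 0.95)]}
[0.4859 0.1705 0.0716] [np.float64(0.005239162862829627), np.float64(0.002293932153995699), np.float64(0.00538546829110457)]
```

View pics/c4.png

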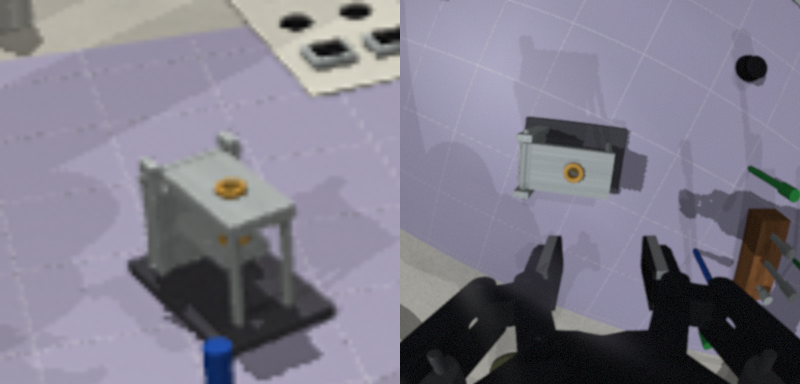

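servo_tool(
  targets=[
    [-0.8,0.96,-0.02,-0.054,0.005,0,0.5],
    [-0.8,0.96,-0.02,-0.054,0.005,0,0.5],
    [-0.8,0.96,-0.02,-0.054,0.005,0,0.5],
    [-0.8,0.96,-0.02,-0.054,0.005,0,0.5],
    [-0.8,0.96,-0.02,-0.054,0.005,0,0.5],
    [-0.8,0.96,-0.02,-0.054,0.005,0,0.5],
    [-0.8,0.96,-0.02,-0.054,0.005,0,0.5],
  ],
)

```text
time: 14.22
tcp_pos: [0.4367, -0.2186, 0.2479]
tcp_rot: [-3.067, -0.68, -0.002]
ft_force: [-0.6, -0.8, 0.1]
gripper_width: 0.0425
gripper_force: 0.0
```

```bash
python3 - <<'E'
from h import *
np.set_printoptions(precision=4,suppress=True)
s=arm.get_state();M=R.from_rotvec(s["tcp_rot"]).as_matrix();print(s["time"],s["tcp_pos"],M,s["joint_positions"][5])
T={n:arm.read_camera(n) for n in("side","top","wrist")}
for n in["rod_head","punch_a_head","punch_b_head"]:
    for k in("side","top","wrist"):
        print(n,k,[(np.round(x["point"],1),round(x["p"],2)) for x in arm.mark_of(n,k)[:5]])
for n,P in[("mid",[.489,-.195,.122]),("top",[.489,-.195,.137]),("pa",[.5305,-.177,.097])]: print(n,[proj(T[k],np.array(P),k=="wrist") for k in T])
a=cv2.resize(T["side"]["image"][220:310,210:310],None,fx=4,fy=4)
w=cv2.resize(T["wrist"]["image"][60:260,150:350],None,fx=2,fy=2)
o=np.zeros((400,800,3),np.uint8);o[:360,:400]=a;o[:,400:800]=w
cv2.imwrite("pics/c5.png",o)
E
```

```text
14.225 [ 0.4367 -0.2186  0.2479] [[ 0.9063  0.4226  0.0012]
 [ 0.4226 -0.9063  0.0007]
 [ 0.0014 -0.0001 -1.    ]] 2.240344750737348
rod_head side [(array([278.5, 273.8]), 0.82), (array([255.3, 241.5]), 0.77), (array([223.4, 220.7]), 0.72), (array([191.9, 236.6]), 0.59), (array([287.6, 211.6]), 0.47)]
rod_head top [(array([318.2, 281.7]), 0.6), (array([295.9, 247. ]), 0.59), (array([343.5, 226.5]), 0.51), (array([387.6, 222.5]), 0.43), (array([300.2, 178.7]), 0.41)]
rod_head wrist [(array([151.6, 121.6]), 0.82), (array([163.7, 204.2]), 0.79), (array([256.3, 122. ]), 0.71), (array([352. , 154.3]), 0.68)]
punch_a_head side [(array([271.8, 241.7]), 0.46)]
punch_a_head top [(array([329.1, 206. ]), 0.42)]
punch_a_head wrist [(array([258.3,  78.1]), 0.54)]
punch_b_head side [(array([240.7, 266.1]), 0.62)]
punch_b_head top [(array([347. , 246.9]), 0.39)]
punch_b_head wrist [(array([ 6.1, 24. ]), 0.75), (array([259.3, 159. ]), 0.72)]
mid [array([255.2665, 240.2642]), array([343.327 , 226.4001]), array([259.2848, 122.323 ])]
top [array([255.1109, 234.3936]), array([344.7161, 225.8916]), array([259.374 , 123.7941])]
pa [array([271.9725, 240.2392]), array([332.1632, 208.0178]), array([260.5246,  74.4533])]
```

View pics/c5.png

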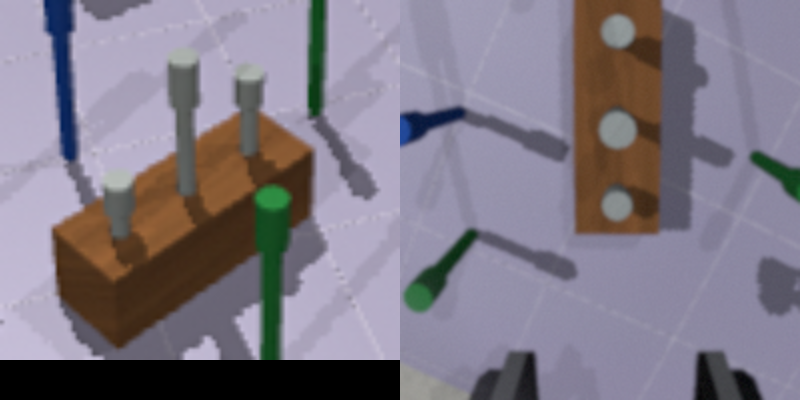

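servo_tool(
  targets=[
    [0.225,0,0.1,0,0,0,0.5],
    [0.225,0,0.3,0,0,0,0.5],
    [0.225,0,0.45,0,0,0,0.5],
    [0.225,0,0.575,0,0,0,0.5],
    [0.225,0,0.575,0,0,0,0.5],
    [0.225,0,0.575,0,0,0,1],
    [0.225,0,0.575,0,0,0,1],
    [0.225,0,0.575,0,0,0,1],
  ],
  newtons=70,
)

```text
time: 15.82
tcp_pos: [0.4891, -0.1951, 0.106]
tcp_rot: [3.065, 0.681, 0.006]
ft_force: [0.2, 0.9, 6.1]
gripper_width: 0.0143
gripper_force: 68.3
```

servo_tool(
  targets=[
    [0,0,-0.05,0,0,0,1],
    [0,0,-0.2,0,0,0,1],
    [0,0,-0.4,0,0,0,1],
    [0,0,-0.64,0,0,0,1],
    [0,0,-0.64,0,0,0,1],
  ],
)

```text
time: 16.45
tcp_pos: [0.4906, -0.1961, 0.2703]
tcp_rot: [3.061, 0.68, 0.014]
ft_force: [-0.3, -0.1, -0.5]
gripper_width: 0.0141
gripper_force: 68.8
```

```bash
python3 - <<'E'
from h import *
np.set_printoptions(precision=4,suppress=True)
s=arm.get_state();M=R.from_rotvec(s["tcp_rot"]).as_matrix();print(s["time"],s["tcp_pos"],M,s["gripper_width"],s["gripper_force"],s["ft_force"])
T={n:arm.read_camera(n) for n in("side","wrist")}
Q=M@np.array([0,0,1.])
for k in T: print(k,"tip exp",proj(T[k],s["tcp_pos"]+Q*.091,k=="wrist"),"top",proj(T[k],s["tcp_pos"]-Q*.034,k=="wrist"),[(np.round(x["point"],1),round(x["p"],2)) for x in arm.mark_of("rod_tip",k)[:5]])
p=proj(T["side"],s["tcp_pos"]).astype(int);print(p)
a=cv2.resize(T["side"]["image"][max(0,p[1]-60):p[1]+60,p[0]-60:p[0]+60],None,fx=3.2,fy=3.2)
o=np.zeros((400,800,3),np.uint8);o[:a.shape[0],:a.shape[1]]=a;o[:384,400:800]=T["wrist"]["image"][:,56:456]
cv2.imwrite("pics/c6.png",o)
E
```

```text
16.45 [ 0.4906 -0.1961  0.2703] [[ 0.9059  0.4234  0.0103]
 [ 0.4234 -0.9059 -0.0038]
 [ 0.0077  0.0078 -0.9999]] 0.014149871805494488 68.8057237133421 [-0.3208 -0.0748 -0.4921]
side tip exp [256.1062 217.3373] top [253.9438 159.9348] [(array([289.1, 247.1]), 0.8), (array([227.2, 257.9]), 0.76), (array([197.1, 277.7]), 0.69), (array([255.2, 219.4]), 0.62), (array([278.1, 316.1]), 0.55)]
wrist tip exp [259.1847 194.1265] top [259.534  287.3444] [(array([317.6, 175.2]), 0.78), (array([179.8, 154.9]), 0.61), (array([257.4, 196.6]), 0.58), (array([232. ,  59.5]), 0.57), (array([185.5, 209.8]), 0.57)]
[254 176]
```

View pics/c6.png

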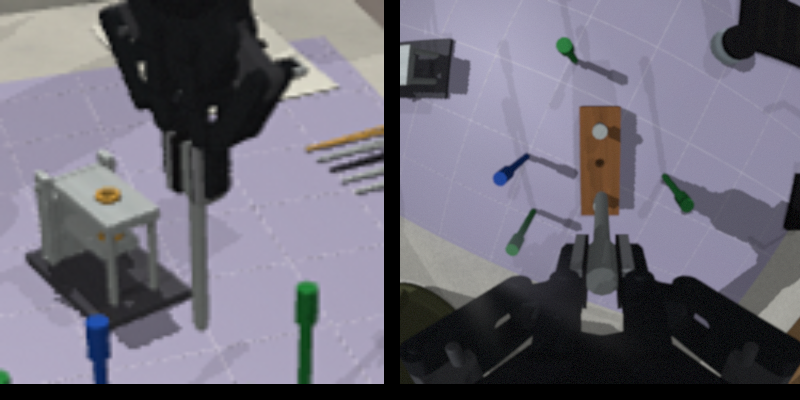

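servo_tool(
  targets=[
    [0.5,-0.96,0,0.015,-0.015,0,1],
    [0.5,-0.96,0,0.015,-0.015,0,1],
    [0.5,-0.96,0,0.015,-0.015,0,1],
    [0.5,-0.96,0,0.015,-0.015,0,1],
    [0.5,-0.96,0,0.015,-0.015,0,1],
    [0.5,-0.96,0,0.015,-0.015,0,1],
    [0.5,-0.96,0,0.015,-0.015,0,1],
  ],
)

```text
time: 17.52
tcp_pos: [0.4987, 0.0748, 0.2633]
tcp_rot: [-3.061, -0.68, 0.016]
ft_force: [0.3, -0.3, -0.7]
gripper_width: 0.0143
gripper_force: 68.9
```

```bash
cat > b.py <<'E'
from h import *
np.set_printoptions(precision=4,suppress=True)
def brass(im,box=None):
    h=cv2.cvtColor(im,cv2.COLOR_BGR2HSV);m=((h[...,0]>10)&(h[...,0]<28)&(h[...,1]>120)&(h[...,2]>90)).astype(np.uint8)
    return m
def run(tag):
    s=arm.get_state();M=R.from_rotvec(s["tcp_rot"]).as_matrix();print(s["time"],s["tcp_pos"],M[:,2],s["joint_positions"][5],s["ft_force"])
    c=arm.read_camera("wrist");u=arm.mark_of("upper_bush","wrist");t=arm.mark_of("rod_tip","wrist")
    cv2.imwrite(f"pics/{tag}.png",c["image"]);np.savez(tag,im=c["image"],K=c["mtx"],E=c["extrinsics"],tcp=s["tcp_pos"],M=M)
    print("tip exp",proj(c,s["tcp_pos"]+M[:,2]*.091,True),[(np.round(x["point"],1),round(x["p"],2)) for x in t[:3]])
    print("ub",[(np.round(x["point"],1),round(x["p"],2)) for x in u[:2]])
    p=np.array(u[0]["point"]);m=brass(c["image"])
    n,l,st,ce=cv2.connectedComponentsWithStats(m);
    for i in range(1,n):
        if st[i,4]>15 and np.hypot(*(ce[i]-p))<40: print("comp",st[i],ce[i])
    W=onz(ray(c,p,True),.094);d=W-s["tcp_pos"];print("bush world",W,"shift tool",M.T@d)
E
python3 -c "
from b import *
run('j2')"
```

```text
17.525 [0.4987 0.0748 0.2633] [-0.0113  0.0031 -0.9999] 2.8504237878953274 [ 0.277  -0.3332 -0.6712]
tip exp [257.5085 194.44  ] [(array([256.1, 196.1]), 0.9), (array([444.7, 242.3]), 0.83), (array([397.5, 149.7]), 0.78)]
ub [(array([224.2, 150.3]), 0.61)]
comp [218 142  18  18 202] [226.797  150.5842]
bush world [0.5026 0.1173 0.094 ] shift tool [ 0.023  -0.0355  0.1694]
```

servo_tool(
  targets=[
    [0.09,-0.13,0,-0.0145,0.017,0,1],
    [0.09,-0.13,0.1,-0.0145,0.017,0,1],
    [0.09,-0.13,0.2,-0.0145,0.017,0,1],
    [0.09,-0.13,0.2,-0.0145,0.017,0,1],
    [0.09,-0.13,0.2,-0.0145,0.017,0,1],
  ],
)

```text
time: 18.3
tcp_pos: [0.506, 0.1142, 0.2153]
tcp_rot: [-3.067, -0.68, -0.005]
ft_force: [0.2, -0.4, -1.5]
gripper_width: 0.0143
gripper_force: 69.0
```

```bash
python3 -c "
from b import *
run('j3')
T=arm.read_camera('side');cv2.imwrite('pics/s3.png',T['image'])
s=np.load('j3.npz')
a=cv2.resize(s['im'][140:240,200:320],None,fx=5,fy=5,interpolation=cv2.INTER_CUBIC)
b=cv2.resize(T['image'][140:230,190:260],None,fx=2.8,fy=2.8)
o=np.zeros((500,800,3),np.uint8);o[:,:600]=a;o[:252,604:800]=b[:,:196];cv2.imwrite('pics/c7.png',o)"
```

```text
18.3 [0.506  0.1142 0.2153] [ 0.0029  0.001  -1.    ] 2.927086066713482 [ 0.224  -0.3529 -1.4709]
tip exp [257.5637 194.3852] [(array([256.2, 195.3]), 0.8), (array([429. , 177.1]), 0.73), (array([367.3, 262.9]), 0.64)]
ub [(array([254.7, 187.4]), 0.7), (array([430.5,  74.7]), 0.7)]
comp [245 176  22  20 231] [255.3506 184.4286]
bush world [0.5021 0.1153 0.094 ] shift tool [-0.0035 -0.0027  0.1213]
```

View pics/c7.png

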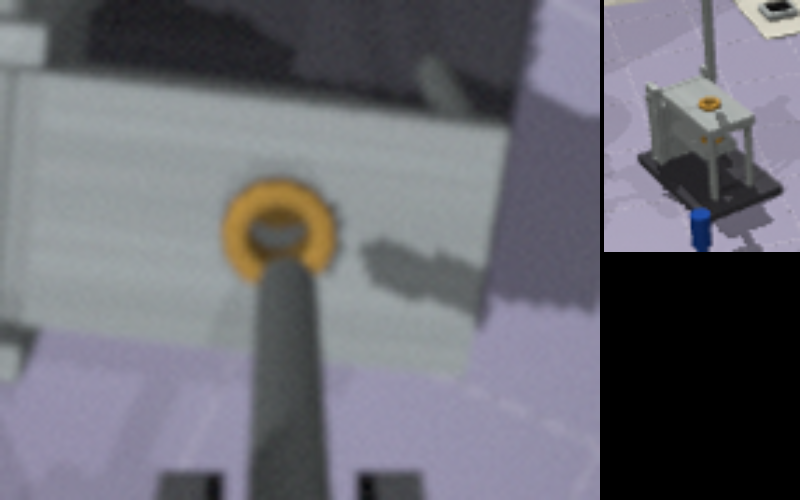

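```bash
python3 -c "
from b import *
s=np.load('j3.npz');c={'mtx':s['K'],'extrinsics':s['E']};M=s['M'];tcp=s['tcp']
B=onz(ray(c,(256.0,186.4),True),.094)
for px in[(257.3,193.8)]:
  T=onz(ray(c,px,True),.122);print(T,B,'tool',M.T@(T-tcp),M.T@(B-tcp),M.T@(B-T))
for L in(.091,.094):print(L,proj(c,tcp+M[:,2]*L,True))
T=arm.read_camera('top');S=arm.read_camera('side')
# aperture: ring edges cropped at larger zoom via brass mask
for nm,C in(('side',S),('top',T)):
  m=brass(C['image']);p=proj(C,np.array([.504,.114,.094]));n,l,st,ce=cv2.connectedComponentsWithStats(m)
  for i in range(1,n):
    if np.hypot(*(ce[i]-p))<12: print(nm,st[i],ce[i],onz(ray(C,ce[i]),.094))
"
```

```text
[0.506  0.1144 0.122 ] [0.5035 0.1146 0.094 ] tool [-0.0003 -0.0002  0.0933] [-0.0025 -0.0015  0.1213] [-0.0022 -0.0013  0.028 ]
0.091 [257.5637 194.3852]
0.094 [257.5662 193.2327]
side [224 175   7   5  29] [227.069  176.7241] [0.5033 0.1126 0.094 ]
top [195 217   9   9  49] [199.4694 221.3061] [0.501  0.1132 0.094 ]
```

servo_tool(
  targets=[
    [-0.009,-0.005,0,0,0,0,1],
    [-0.009,-0.005,0.04,0,0,0,1],
    [-0.009,-0.005,0.08,0,0,0,1],
    [-0.009,-0.005,0.08,0,0,0,1],
    [-0.009,-0.005,0.08,0,0,0,1],
  ],
)

```text
time: 19.23
tcp_pos: [0.5029, 0.1149, 0.1943]
tcp_rot: [-3.066, -0.681, -0.003]
ft_force: [0.3, 0.0, -0.1]
gripper_width: 0.014
gripper_force: 69.0
```

```bash
python3 -c "
from b import *
run('j4')
T=arm.read_camera('side')
s=np.load('j4.npz')
a=cv2.resize(s['im'][150:230,212:302],None,fx=6,fy=6,interpolation=cv2.INTER_CUBIC)
b=cv2.resize(T['image'][140:220,200:250],None,fx=5,fy=5,interpolation=cv2.INTER_CUBIC)
o=np.zeros((480,800,3),np.uint8);o[:,:540]=a;o[:400,545:795]=b;cv2.imwrite('pics/c8.png',o)"
```

```text
19.225 [0.5029 0.1149 0.1943] [ 0.0016  0.0007 -1.    ] 2.9286299167804364 [ 0.3019  0.0202 -0.1272]
tip exp [257.5412 194.4357] [(array([258., 196.]), 0.87), (array([378.8, 265.7]), 0.78), (array([473.8, 273.6]), 0.71)]
ub [(array([257.8, 190.2]), 0.86), (array([439.9, 262.4]), 0.69)]
comp [246 180  24  20 233] [257.1545 187.5665]
bush world [0.5038 0.115  0.094 ] shift tool [0.0007 0.0002 0.1003]
```

View pics/c8.png

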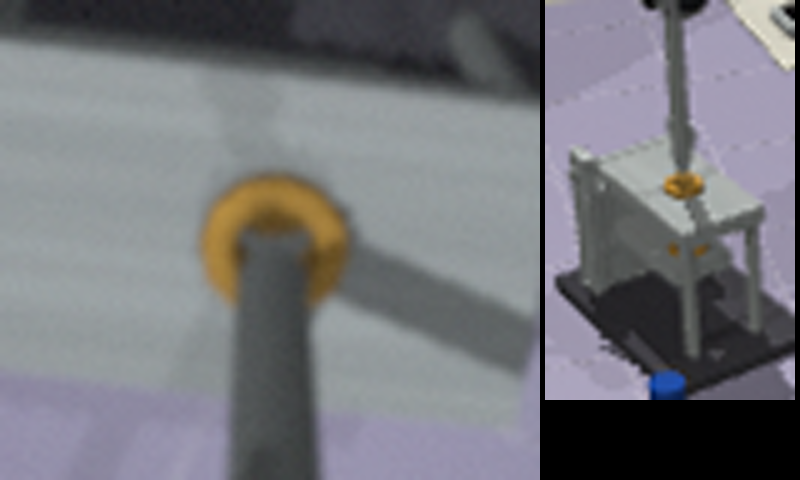

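servo_tool(
  targets=[
    [0.003,0.001,0,0,0,0,1],
    [0.003,0.001,0.02,0,0,0,1],
    [0.003,0.001,0.04,0,0,0,1],
    [0.003,0.001,0.06,0,0,0,1],
    [0.003,0.001,0.07,0,0,0,1],
    [0.003,0.001,0.07,0,0,0,1],
  ],
)

```text
time: 20.18
tcp_pos: [0.5036, 0.115, 0.1766]
tcp_rot: [-3.066, -0.681, -0.003]
ft_force: [0.7, 0.2, -0.6]
gripper_width: 0.0145
gripper_force: 69.0
```

servo_tool(
  targets=[
    [0,0,0.03,0,0,0,1],
    [0,0,0.06,0,0,0,1],
    [0,0,0.09,0,0,0,1],
    [0,0,0.12,0,0,0,1],
    [0,0,0.12,0,0,0,1],
  ],
)

```text
time: 20.8
tcp_pos: [0.5033, 0.1149, 0.1461]
tcp_rot: [-3.066, -0.681, -0.001]
ft_force: [1.1, 0.1, -0.7]
gripper_width: 0.014
gripper_force: 68.9
```

servo_tool(
  targets=[
    [0,0,0.03,0,0,0,1],
    [0,0,0.055,0,0,0,1],
    [0,0,0.08,0,0,0,1],
    [0,0,0.11,0,0,0,1],
    [0,0,0.11,0,0,0,1],
    [0,0,0.11,0,0,0,1],
  ],
)

```text
time: 21.55
tcp_pos: [0.504, 0.1151, 0.1195]
tcp_rot: [-3.066, -0.681, -0.004]
ft_force: [0.6, -0.3, -0.7]
gripper_width: 0.0138
gripper_force: 68.9
```

```bash
python3 -c "
from b import *
s=arm.get_state();print(s['time'],s['tcp_pos'],s['ft_force'],s['wrist_torque'],s['gripper_width'])
T={k:arm.read_camera(k) for k in('side','wrist')}
b=cv2.resize(T['side']['image'][130:230,190:260],None,fx=5.5,fy=5.5,interpolation=cv2.INTER_CUBIC)
print(proj(T['side'],s['tcp_pos']-np.array([0,0,.093])),[(x['point'],x['p']) for x in arm.mark_of('rod_tip','side') if abs(x['point'][0]-229)<12])
o=np.zeros((550,800,3),np.uint8);o[:,:385]=b;o[:384,390:800]=T['wrist']['image'][:,51:461];cv2.imwrite('pics/c9.png',o)"
```

```text
21.55 [0.504  0.1151 0.1195] [ 0.6114 -0.2898 -0.6875] [-0.0096 -0.0238  0.0224] 0.013791607200273136
[228.5374 197.3455] [([225.4, 262.1], 0.53)]
```

View pics/c9.png

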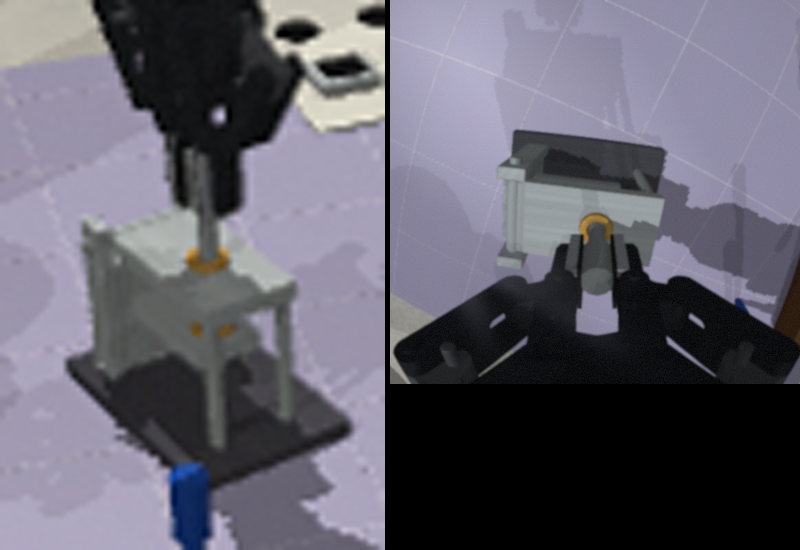

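```bash
python3 -c "
from workcell import arm
print(arm.job_done())"
```

```text
the job is handed in; nothing more can be done
None
```

The plate lies shut on its posts and the guide rod is held through both bushings, its tip estimated at z ≈ 26 mm (about 14 mm below the lower bushing and 16 mm above the base); that height comes from the measured tool pose, since the lower post hides the tip in the side view, and the job is handed in at about 22 s.

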